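# Close up a filter unit for its seal check

## Robot

A 7-joint arm with a two-finger parallel gripper is mounted at the origin on the work surface; the furniture and walls round the work are solid. World frame = base frame: x ahead of the robot, y to its left, z up, the work surface at z = 0. Lengths are in mm, angles in rad, forces in N, time in s.
With the tool pointing down it reaches from about 425 to 875 mm from the base axis. Payload 8.4 kg.
Tool frame: the origin (TCP) lies on the centre line of the jaws, within the pads' length; the fingertips stand 22 mm ahead of it and the grasp point (between the pads) lies 3 mm ahead of it (r.tips_ahead is the distance from the TCP to the fingertips, in mm); z points along the fingers, x is the direction in which the jaws open and shut, and the axes are right-handed (so a half turn about z gives the same grasp; the last joint's range is limited). The gripper opens to 87 mm and grips with 3 to 60 N. Pads are 19 mm wide; open, the fingers measure 117 mm over their backs; the gripper's body (75 mm by 190 mm) begins 51 mm behind the grasp point.
Start: joints at [-1.245, 0.333, 0.04, 1.465, -0.013, 1.343, -0.059], TCP at [267.888, 592.2, 244.546] pointing down, gripper open.
Joint ranges: [-2.58, 2.58], [-0.38, 2.09], [-1.3, 1.39], [0.25, 2.4], [-1.5, 4.64], [0.08, 2.09], [-2.65, 2.65]. Speed limits (rad/s): [2.22, 2.22, 2.79, 2.79, 3.14, 3.14, 3.14].

## Interface

Orientations are given as a rotation vector (axis times angle).
In Python, from cell import status, imaging, r gives the robot as it stands.
- The arm moves only by the shell command python3 -m crank 'ROWS' [FORCE]. ROWS is JSON, a list of rows, each a list of 5 numbers: the opening, from 0 (shut) to 1 (fully open), then the shift along the tool's x, y, z in cm, then the turn about the tool's z in degrees. In form: [[hand, x, y, z, roll], ...]. A call has exactly 10 rows; each row shifts and turns the commanded pose from where the row before left it, along the tool's axes as they then stand; what a row does not reach is not made up. A row lasts 1/8 s, in which the tool goes at most 62.5 mm and 10.7 degrees, less where a joint would pass 70% of its speed; a pose out of reach is approached as far as the arm can. A call with a gripper value outside its range is refused whole. The fingers move at their own pace and stop on an object; FORCE is the grip in N (left out, the last holds). Time passes only in rows, so rows that do not move let the fingers close, or fill a call up. It gives the time, the measured TCP pose, the force and the opening at its end, in the units of the state.
- status.sense(): the state, without advancing time (a new reading comes with each control period).
- imaging.camera(name): name is "scene" or "top" or "wrist"; returns a dict with "img" (480x640x3 uint8, red, green, blue), "z_map" (480x640 float32, mm along the optical axis (not along the pixel's ray), 0 where there is no reading), "K" (3x3 intrinsics, pixels), "extrinsics" (4x4, takes a point from world to camera coordinates); the wrist camera has in their place "mount" (4x4, takes a point from camera to tool coordinates, whose origin is the TCP and whose axes are the tool frame's). Camera axes: x right, y down, z forward; pixel columns grow to the right and rows downward; lengths in mm; the calibration is good to about 2 mm. A picture is of the moment at which its call begins: read the wrist's pose just before it.
- r.hand_in(): hands the job in, once; it reports no verdict.
The state is a dict: "time_s": time; "q": joint angles; "qd": joint speeds; "tau": joint torques, N m; "tool_pos": TCP position; "eef_rot": TCP orientation; "ft_force": force on the tool from outside, world axes, zero at the start; "ft_torque": the same for the moment, N m; "finger_gap": opening from 0.0 (shut) to 1.0 (fully open).
Only numpy, scipy, OpenCV 4.12 (cv2) and the standard library are available. Lean on these libraries where they do the work, as an engineer would, in place of code of your own. Each camera call takes 0.05 s, during which the arm holds its last target. There are 200 camera calls.

## Task

The filter unit has had its filter changed and is ready for its cover-seal check. First turn the black flow dial until its white pointer stands at the green set mark. Then turn the red quarter-turn fastener until the white slot along its wing lines up with the two white index lines on the cover (otherwise its cross pin cannot enter the frame), and with the fingertips press the sprung cover down until it sits fully home on its frame. Finish while still holding the cover pressed home, fastener lined up and not locked, dial at the mark, because I check the seal while you hold it; do not force the cover, and leave the things standing round the unit where they are.

Things in the scene. Friction and masses are not known exactly. Their poses are not given: they have to be found in the camera images.
- unit: Fixed white bench-top filter unit, 200 (x) x 270 (y) x 75 mm high; origin at the centre of its underside, x to its back, y to its left seen from the front, z up. On its flat top deck, 75 mm above the bench: left front the black flow dial; right a raised aluminium frame, 14 mm high, with a black gasket, closed by the blue-grey cover hinged at the back.
- cover: Blue-grey cover plate, 146 (x) x 156 (y) x 4 mm, carrying the fastener. Origin on the hinge axis along its back edge, at (62, -42, 91) mm in unit coordinates; fully home its axes are parallel to the unit's. The plate reaches from x = -150 to -4 mm, y = -78 to 78 mm, top face at z = 3 mm. It turns only about the hinge. The cross pin's slotted receptacle is in the frame.
- fastener: Red quarter-turn fastener by the middle of the cover's front edge. Origin on its axis at the cover's top face, (-125, 0, 3) mm in cover coordinates; x along the wing, z up. Steel head 29 mm wide, 3 mm high; on it a red wing 30 mm long (x), 10 mm thick (y), 3 to 21 mm above the origin, white slot line along its top. The cross pin below the cover is parallel to the wing.
- cover_edge (a point): Middle of the cover's front edge, top face, (-147, 0, 3) mm in cover coordinates. 94 mm above the bench when fully home, about 108 mm when the springs hold the cover up (0.095 rad open). Near the front about 3 N starts it down and 6 to 7 N holds it home on the solid frame. With the fastener not lined up the pin lands on the receptacle and the edge stays some 8 mm high.
- press_spot (a point): Bare place on the cover's top face, 45 mm to the left (+y) of the fastener's axis, suited to pressing. The fastener turns freely either way with slight friction and stays where left; lined up means its x parallel to the cover's x (index lines before and behind it), either half turn is as good; the pin enters within about 10 degrees.
- dial_centre (a point): Point on the dial's upright axis, in the middle of the height of its grip bar, 18 mm above the deck.
- dial_pointer (a point): Outer end of the dial's white pointer, 24 mm from the axis and 10 mm above the deck; turns with the dial. The dial has a black skirt 48 mm across and 9 mm high and on it a grip bar 38 mm long (along the pointer), 12 mm thick, from 9 to 27 mm above the deck.
- set_mark (a point): The point, again 24 mm from the dial axis and 10 mm above the deck, where the pointer's end must stand: directly inward from the green mark on the aluminium ring round the dial. The ring does not move.
- flow_dial (a joint): Angle of the dial, 0 to 4.71 rad over its scale, growing clockwise seen from above; slight friction, no clicks, stays where it is left. At 0 the pointer points to the unit's front left, 2.356 rad counterclockwise from the unit's x axis.
- timer: Bystander: white and black bench timer, 70 x 68 x 25 mm, origin under its centre.
- beaker: Bystander: small clear beaker, 56 mm across, 71 mm high, origin under its centre.
- forceps: Bystander: steel forceps lying on the bench, 128 (x) x 14 x 8 mm, origin under the middle.
- bottle: Bystander: clear reagent bottle with a blue cap, 56 mm across, 105 mm high, origin under its centre.

How it is judged (in metres and radians):
On the way, in this order (a step that is already met when the one before it is completed fails the run):
1. the dial's pointer stands at the green mark (within 3.5 mm) (distance between dial_pointer and set_mark below 0.0035 m), for 0.3 s.
2. the fastener's wing is lined up with the index lines (within 0.17 rad) (angle between the x axis of fastener and the x axis of cover, either way round below 0.17 rad), for 0.3 s.
3. the cover is pressed fully home by the fingers (z of cover_edge in the frame of unit below 0.0958 m and contact force between the fingers and cover above 3 N and angle between the x axis of fastener and the x axis of cover, either way round below 0.2 rad), for 0.3 s.
At the end, for the whole second after the job is handed in: The robot finishes holding: its fingers press on the cover or the fastener with 3 to 40 N, the middle of the cover's front edge is less than 1.8 mm above its home height, the fastener is within 0.2 rad of the index lines, and the dial's pointer end is within 3.5 mm of the set mark (all of step 3 and distance between dial_pointer and set_mark below 0.0035 m and contact force between the fingers and cover below 40 N); the arm keeps its last pose, push and grip.
It fails at once if a bystander (timer, beaker, forceps, bottle) is moved by more than 20 mm (distance of any of timer, beaker, forceps, bottle from where it was at the start of the episode above 0.02 m).
It fails at once if the cover is forced: more than 60 N from the fingers (contact force between the fingers and cover above 60 N).
It also fails if it takes over 72 s, if anything falls off the work surface, if the arm or the gripper's body presses on something with over 40 N, if the wrist force passes 120 N, or if a joint passes its speed limit or range.

## Working session

There is one attempt and no reset: what is moved stays moved. The work goes in short steps, Python scripts to look and compute and a shell command to move; the robot and the scene stay as the last step left them, time stands still between calls to the robot, and variables do not carry over. Pictures are saved under pics/ and viewed, about 8 in all and at most 12, crops included, and the job is handed in when it is done.

```bash
ls; mkdir -p pics; python3 - <<'E'
from cell import status, imaging, r
import cv2,numpy as np
s=status.sense();print({k:np.round(v,3).tolist() for k,v in s.items()}, r.tips_ahead)
for n in("scene","top"):
    c=imaging.camera(n);np.savez(f"pics/{n}0.npz",**c);cv2.imwrite(f"pics/{n}0.png",c["img"][:,:,::-1]);print(n,c["K"].tolist(),np.round(c["extrinsics"],3).tolist())
E
```

```text
pics
{'time_s': 0.0, 'q': [-1.245, 0.334, 0.04, 1.466, -0.013, 1.343, -0.059], 'qd': [-0.001, 0.0, -0.0, 0.0, -0.0, 0.001, -0.001], 'tau': [0.001, -65.636, 1.335, -40.38, -0.06, 0.045, 0.0], 'tool_pos': [267.733, 591.803, 243.62], 'eef_rot': [2.639, 1.703, -0.002], 'ft_force': [-0.374, -0.501, 0.744], 'ft_torque': [-0.004, -0.019, 0.083], 'finger_gap': 0.999} 22.0
scene [[471.89100353916166, 0.0, 318.3176540083743], [0.0, 471.89100353916166, 238.1684277632219], [0.0, 0.0, 1.0]] [[0.833, -0.554, 0.002, -455.117], [-0.407, -0.614, -0.677, 220.374], [0.376, 0.563, -0.736, 737.875], [0.0, 0.0, 0.0, 1.0]]
top [[557.3752896915298, 0.0, 317.96762702083237], [0.0, 557.3752896915298, 239.34060350462627], [0.0, 0.0, 1.0]] [[0.009, -1.0, 0.003, -66.408], [-0.982, -0.01, -0.189, 499.18], [0.189, -0.001, -0.982, 886.139], [0.0, 0.0, 0.0, 1.0]]
```

View pics/top0.png

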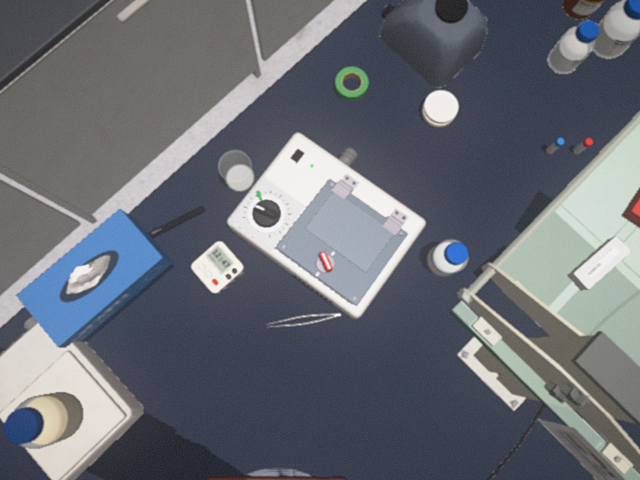

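The top view shows the unit with its deck corners at about (228,222), (298,133), (425,222) and (357,318). The dial is at (266,213), with the green mark near (258,196) and the fastener at (325,262). Next I'll enlarge the dial and fastener area.

```bash
cat > h.py <<'E'
import numpy as np,cv2
def load(n): return dict(np.load(f"pics/{n}.npz"))
def onplane(c,u,v,z,E=None):
    E=c["extrinsics"] if E is None else E
    Ei=np.linalg.inv(E); d=Ei[:3,:3]@np.linalg.inv(c["K"])@[u,v,1]; o=Ei[:3,3]
    return o+d*(z-o[2])/d[2]
def proj(c,p):
    q=c["K"]@(c["extrinsics"]@[*p,1])[:3]; return q[:2]/q[2]
E
python3 - <<'E'
from h import *
c=load("top0");im=c["img"][:,:,::-1]
cv2.imwrite("pics/crop1.png",cv2.resize(im[175:325,225:425],None,fx=4,fy=4,interpolation=cv2.INTER_CUBIC))
# white deck mask by depth -> height
Ei=np.linalg.inv(c["extrinsics"]);v,u=np.mgrid[:480,:640]
P=np.stack([u,v,np.ones_like(u)],-1)@np.linalg.inv(c["K"]).T*c["z_map"][...,None]
W=P@Ei[:3,:3].T+Ei[:3,3]
m=(W[...,2]>68)&(W[...,2]<112)&(u>220)&(u<435)&(v>120)&(v<325)&(c["z_map"]>0)
m=cv2.morphologyEx(m.astype(np.uint8),cv2.MORPH_OPEN,np.ones((5,5)))
n,l,st,_=cv2.connectedComponentsWithStats(m);k=1+np.argmax(st[1:,4]);pts=W[l==k]
print(cv2.minAreaRect(pts[:,:2].astype(np.float32)),cv2.boxPoints(cv2.minAreaRect(pts[:,:2].astype(np.float32))))
dk=pts[(pts[:,2]<85)];print("deck z",np.median(dk[:,2]))
for px in [(228,222),(298,133),(425,222),(357,318)]:print(px,onplane(c,*px,73).round(1))
E
```

```text
((524.7922973632812, -73.71636962890625), (269.30426025390625, 199.4952392578125), 54.341285705566406) [[ 365.25073  -124.97328 ]
 [ 527.3414   -241.2702  ]
 [ 684.33386   -22.459457]
 [ 522.2432     93.83746 ]]
deck z 75.56876839665654
(228, 222) [522.4  86.   73. ]
(298, 133) [677.7 -26.2  73. ]
(425, 222) [ 525.6 -236.9   73. ]
(357, 318) [ 368.4 -124.8   73. ]
```

View pics/crop1.png

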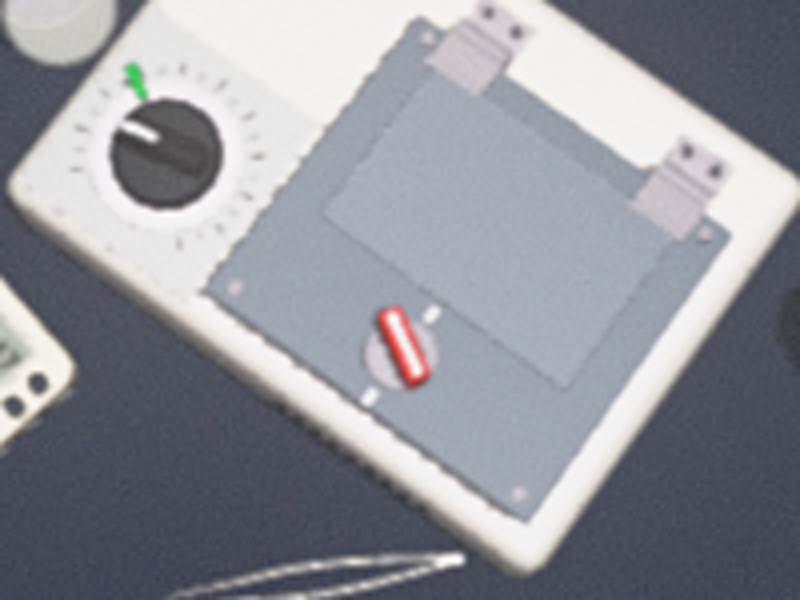

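The crop shows the dial centre at (166,153), with the pointer running up-left to (120,124) and the green mark's inner end at (146,98). The red wing runs from (388,310) to (418,382), and the index lines are at (432,313) and (369,397).

```bash
cat >> h.py <<'E'
C=np.array([524.8,-73.7]); A=np.radians(-35.66)
R=np.array([[np.cos(A),-np.sin(A)],[np.sin(A),np.cos(A)]])
def u2w(x,y): return C+R@[x,y]
def w2u(p): return R.T@(np.array(p)[:2]-C)
def ang(d): return np.degrees(np.arctan2(d[1],d[0]))
E
python3 - <<'E'
from h import *
c=load("top0");f=lambda x,y,z:onplane(c,225+x/4,175+y/4,z)
d=f(166,153,84);print("dial",d,w2u(d))
t=f(120,124,85);print("ptr",t,ang((t-d)[:2]),np.linalg.norm((t-d)[:2]))
for q in((135,68),(146,98)):
  g=f(*q,75.5);print("mark",g,ang((g-d)[:2]),np.linalg.norm((g-d)[:2]))
a,b=f(388,310,127),f(418,382,127);print("wing",(a+b)/2,ang((a-b)[:2]),np.linalg.norm(a-b))
a,b=f(432,313,107),f(369,397,107);print("index",(a+b)/2,ang((a-b)[:2]))
print("fast exp",u2w(-63,-42),u2w(-63,3))
E
```

```text
dial [535.10830268  22.26681762  84.        ] [-47.57077157  83.98162227]
ptr [546.79016995  41.179784    85.        ] 58.29784840130967 22.22985200842769
mark [573.06958179  36.81628928  75.5       ] 20.970398239797394 40.65397689977317
mark [560.33236401  31.9162498   75.5       ] 20.934287280873935 27.00675492807799
wing [450.40557221 -73.7308586  127.        ] 22.804904846033754 29.854227201118253
index [449.91302706 -73.15694748 107.        ] -36.15966356443117
fast exp [449.12817142 -71.09724008] [475.36200718 -34.53515779]
```

View pics/scene0.png

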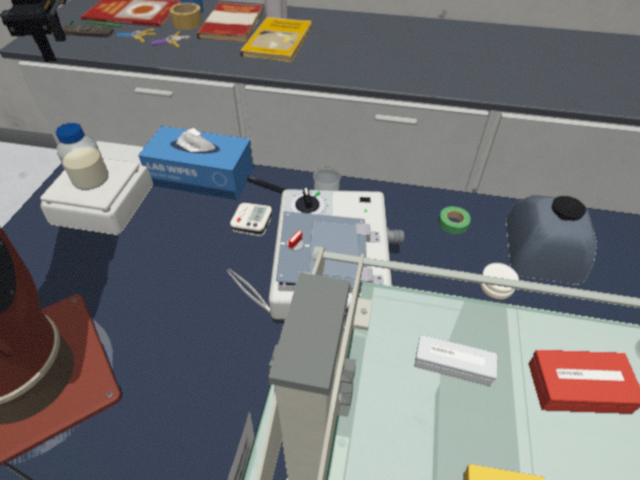

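```bash
python3 - <<'E'
from h import *
Z={}
for n in("top0","scene0"):
    c=load(n);Ei=np.linalg.inv(c["extrinsics"]);v,u=np.mgrid[:480,:640]
    P=np.stack([u,v,np.ones_like(u)],-1)@np.linalg.inv(c["K"]).T*c["z_map"][...,None]
    W=(P@Ei[:3,:3].T+Ei[:3,3])[c["z_map"]>0]
    for p in W:
        k=(int(p[0]//60),int(p[1]//60)); Z.setdefault(k,[]).append(p[2])
print("x\\y  "+" ".join(f"{j*60:5d}" for j in range(11,-8,-1)))
for i in range(14,-2,-1):print(f"{i*60:5d}"," ".join(f"{np.percentile(Z[(i,j)],99):5.0f}" if (i,j) in Z else "    ." for j in range(11,-8,-1)))
E
```

```text
x\y    660   600   540   480   420   360   300   240   180   120    60     0   -60  -120  -180  -240  -300  -360  -420
  840    51    51    41    30    29    30     .     .     .     .     .     .     5     4    51   109   135   133    51
  780    50    50    28    29    29     .     .     .     .     .     .     4     4    22    22    74   109   105     4
  720    49    28    27    27     .     .     .     .     .     .     4     4     4    21    21     4    34    32     5
  660    28    27    29     .     .     .     .     .     .     4     5     4    78     4     4     4    27     4     4
  600    27    28     .     .     .     .     .     .     5     5    73    78    82    79    75     4     4     4     4
  540    27     .     .     .     .     .     .     6     6    15    77   103   101   102    98    79     4     4   294
  480     .     .     .     .     .     .    90    89    88    23    78   104   109   107   103   100   106   294   293
  420     .     .     .     .     .    89   124   123    88    25    27    78   111   129   107    98   294   293   279
  360     .     .    
[... 238 characters left out ...]
 343   340    61    76   165    76     4     4     4     4     4     4     4     4     5   391   392
  180     .     .   344   336    75    77   196   160    73     4     4     4     4     4     4     4     4   276   327
  120     .     .     .     3     5    76    77    76     4     4     4     4     4     4     4     4     4     6   274
   60     .     .     .     .     4     4    58     4     4     4    15   253   239    15     4     4     4     7     5
    0     .     .     .     .     .     4     3     3     3     3    15     .   227   211     4     4     .     .     .
  -60     .     .     .     .     .     .     .     .     .     .     .     .     .    98     8     .     .     .     .
```

```bash
python3 -m crank '[[1,-3,3.5,0,0],[1,-3,3.5,0,0],[1,-3,3.5,0,0],[1,-3,3.5,0,0],[1,-3,3.5,0,0],[1,-3,3.5,0,0],[1,-3,3.5,0,0],[1,-3,3.5,0,0],[1,-3,3.5,0,0],[1,-3,3.5,0,0]]' 20
```

```text
time_s: 1.35
tool_pos: [463.4, 173.1, 244.4]
eef_rot: [-2.64, -1.703, 0.0]
ft_force: [1.2, 0.2, -0.3]
finger_gap: 1.0
```

```bash
python3 -m crank '[[0.5,-3.6,4.2,0,0],[0.5,-3.6,4.2,0,0],[0.5,-3.6,4.3,0,0],[0.5,0,0,0,10],[0.5,0,0,0,10],[0.5,0,0,0,10],[0.5,0,0,0,10],[0.5,0,0,0,10],[0.5,0,0,0,10],[0.5,0,0,0,10]]'
python3 -m crank '[[0.5,0,0,0.5,10],[0.5,0,0,0.5,10],[0.5,0,0,1,7],[0.5,0,0,1,0],[0.5,0,0,1,0],[0.5,0,0,1,0],[0.5,0,0,0,0],[0.5,0,0,0,0],[0.5,0,0,0,0],[0.5,0,0,0,0]]'
cat >> h.py <<'E'
def wrist(name):
    from cell import status,imaging
    from scipy.spatial.transform import Rotation as Ro
    s=status.sense();c=imaging.camera("wrist")
    T=np.eye(4);T[:3,:3]=Ro.from_rotvec(s["eef_rot"]).as_matrix();T[:3,3]=s["tool_pos"]
    c["extrinsics"]=np.linalg.inv(T@c["mount"]);np.savez(f"pics/{name}.npz",**c);cv2.imwrite(f"pics/{name}.png",c["img"][:,:,::-1])
    print("pos",np.round(s["tool_pos"],1),"x-ang",ang(T[:2,0]),"tilt",T[:3,2].round(3),"q",np.round(s["q"],2),"F",np.round(s["ft_force"],1),s["finger_gap"],s["time_s"])
    return c
E
python3 -c "
from h import *
c=wrist('w1');print(c['mount'].round(2).tolist())
print(proj(c,[535,22.3,84]))"
```

```text
time_s: 2.6
tool_pos: [534.1, 23.8, 244.2]
eef_rot: [3.139, -0.128, -0.001]
ft_force: [-0.2, 0.1, 0.3]
finger_gap: 0.499
time_s: 3.85
tool_pos: [534.5, 23.9, 194.9]
eef_rot: [-3.025, 0.848, -0.001]
ft_force: [-0.4, -0.2, -0.0]
finger_gap: 0.5
pos [534.5  23.9 194.9] x-ang -31.335494718701632 tilt [ 0.  0. -1.] q [-0.69  0.14  0.62  1.84 -0.09  1.19 -0.59] F [-0.4 -0.2 -0. ] 0.49994882753439296 3.85
[[1.0, -0.0, 0.0, 0.57], [0.0, 0.97, 0.26, -71.57], [-0.0, -0.26, 0.97, -139.66], [0.0, 0.0, 0.0, 1.0]]
[327.25396725 242.99290242]
```

View pics/w1.png

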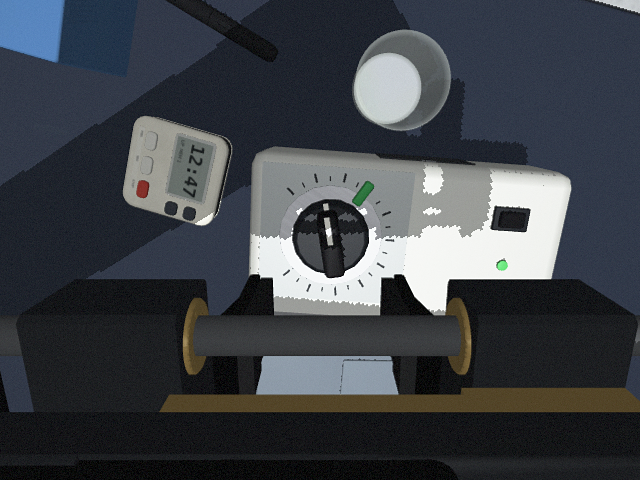

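The wrist view shows the skirt centre at about (331,237) and the pointer's outer end at (325,205). The green mark runs from (357,204) to (370,184).

```bash
python3 - <<'E'
from h import *
c=load("w1");im=c["img"]
g=cv2.cvtColor(im,cv2.COLOR_RGB2HSV)
m=cv2.inRange(g,(45,100,50),(85,255,255));m[:, :340]=0;m[:,385:]=0;m[:175]=0;m[215:]=0
v,u=np.nonzero(m);G=np.array([onplane(c,a,b,75.5)[:2] for a,b in zip(u,v)])
# skirt fit: dark pixels
dk=((im.max(2)<75)).astype(np.uint8);dk[:,:285]=0;dk[:,378:]=0;dk[:192]=0;dk[279:]=0
cn=max(cv2.findContours(dk,cv2.RETR_EXTERNAL,cv2.CHAIN_APPROX_NONE)[0],key=cv2.contourArea)
e=cv2.fitEllipse(cv2.convexHull(cn));print(e)
w=(im.min(2)>150).astype(np.uint8);w[:,:316]=0;w[:,340]=0;w[:200]=0;w[246:]=0;w[:,338:]=0
v,u=np.nonzero(w);print(len(v),u.min(),u.max(),v.min(),v.max())
ln=cv2.fitLine(np.float32([onplane(c,a,b,93)[:2] for a,b in zip(u,v)]),cv2.DIST_L2,0,.01,.01).ravel();print("ptr line",ang(ln[:2]),ln[2:])
d=onplane(c,*e[0],81);print("dial",d,w2u(d))
t=onplane(c,325,205,85);print("ptr",ang((t-d)[:2]),np.linalg.norm((t-d)[:2]))
D=d[:2]
for D in (d[:2],u2w(-48,84)):print("mark",G.mean(0),ang(G.mean(0)-D),np.linalg.norm(G.mean(0)-D), "u:",ang(w2u(G.mean(0))-w2u(D)))
p=lambda u,v,z:onplane(c,u,v,z)[:2]
print("bar ends",p(334,274,102))
E
```

```text
((330.3818054199219, 237.01626586914062), (75.3153076171875, 77.78436279296875), 169.1204833984375)
162 316 332 200 244
ptr line 66.93185 [541.59906   32.988182]
dial [538.16475043  23.80501668  81.        ] [-45.9841664  87.0132247]
ptr 67.5988822953569 20.934183977008537
mark [568.61037534  35.87813406] 21.630646708520946 32.75204175528968 u: 57.29064670852092
mark [568.61037534  35.87813406] 21.523717933929465 36.37681189748255 u: 57.183717933929444
bar ends [531.33974636   8.94671724]
```

```bash
python3 -m crank '[[0.5,0.25,0,0,-8.5],[0.5,0,0,2,0],[0.5,0,0,2,0],[0.5,0,0,2,0],[0.5,0,0,1.6,0],[0.5,0,0,1,0],[0.5,0,0,0,0],[0.2,0,0,0,0],[0.0,0,0,0,0],[0.0,0,0,0,0]]' 15
python3 -m crank '[[0,0,0,0,0],[0,0,0,0,0],[0,0,0,0,0],[0,0,0,0,0],[0,0,0,0,0],[0,0,0,0,0],[0,0,0,0,0],[0,0,0,0,0],[0,0,0,0,0],[0,0,0,0,0]]'
python3 -c "
from h import *
c=wrist('w2')"
```

```text
time_s: 5.15
tool_pos: [536.7, 22.6, 108.9]
eef_rot: [-3.079, 0.622, -0.001]
ft_force: [-0.6, 0.1, 0.9]
finger_gap: 0.243
time_s: 6.4
tool_pos: [536.6, 22.6, 108.7]
eef_rot: [-3.079, 0.622, -0.0]
ft_force: [-0.1, 0.7, 4.7]
finger_gap: 0.135
pos [536.6  22.6 108.7] x-ang -22.84041360896429 tilt [ 0.  0. -1.] q [-0.65  0.25  0.6   1.92 -0.16  1.02 -0.38] F [-0.1  0.7  4.7] 0.13546340262410084 6.4
```

View pics/w2.png

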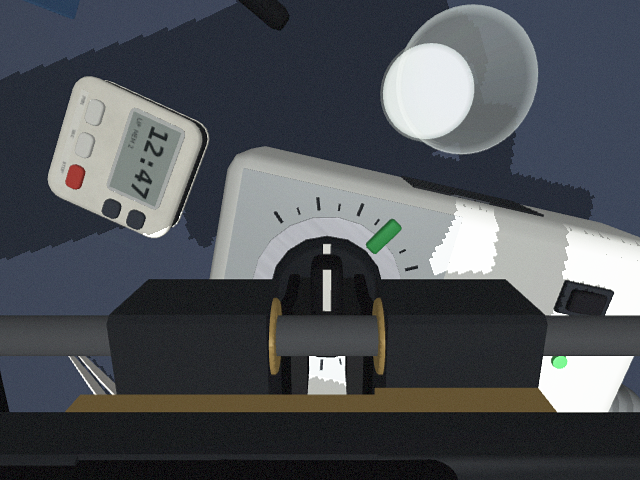

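The bar is gripped, with a gap of 11.8 mm. The pointer is straight up in the image at u≈326, z-force is about 5 N, and the green mark is at (384,236). I'll turn about 45° clockwise.

```bash
python3 -m crank '[[0,0,0,0,7.5],[0,0,0,0,7.5],[0,0,0,0,7.5],[0,0,0,0,7.5],[0,0,0,0,7.5],[0,0,0,0,7],[0,0,0,0,0],[0,0,0,0,0],[0,0,0,0,0],[0,0,0,0,0]]'
python3 -c "
from h import *
c=wrist('w3')
g=cv2.cvtColor(c['img'],cv2.COLOR_RGB2HSV);m=cv2.inRange(g,(45,100,50),(85,255,255));m[:,:250]=0;m[:,420:]=0;v,u=np.nonzero(m);print(u.mean(),v.mean(),len(u))
G=np.array([onplane(c,a,b,75.5)[:2] for a,b in zip(u,v)]).mean(0);print(G,ang(G-[536.6,22.6]))
cv2.imwrite('pics/w3c.png',cv2.resize(c['img'][150:300,230:430,::-1],None,fx=3,fy=3))
"
```

```text
time_s: 7.7
tool_pos: [536.3, 22.9, 108.7]
eef_rot: [-2.615, 1.741, 0.001]
ft_force: [-2.7, 0.9, 8.2]
finger_gap: 0.136
pos [536.3  22.9 108.7] x-ang -67.33343349816506 tilt [-0.  0. -1.] q [-0.75  0.26  0.72  1.93 -0.2   1.02 -1.12] F [-2.7  0.9  8.2] 0.1363545408192297 7.7
325.75315315315316 213.73873873873873 555
[567.87567027  36.13123392] 23.39543690123895
```

View pics/w3c.png

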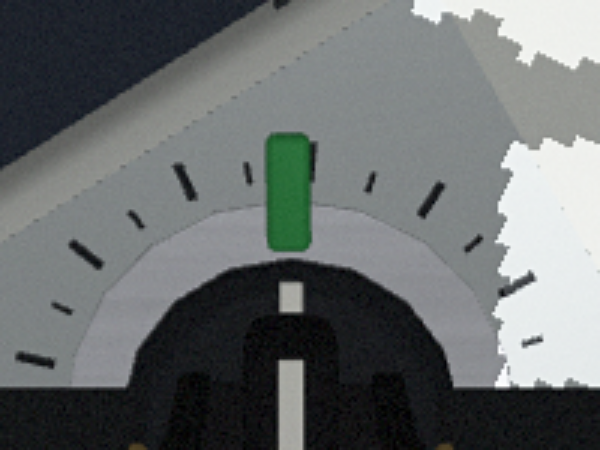

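The pointer end (crop x≈290) lines up with the green mark (x≈288). I'll release, rise and move over the fastener.

```bash
python3 -m crank '[[0.4,0,0,0,0],[0.4,0,0,0,0],[0.5,0,0,0,0],[0.5,0,0,-2,0],[0.5,0,0,-3,0],[0.5,0,0,-3,0],[0.5,1.4,2.9,0,0],[0.5,1.4,2.9,0,0],[0.5,1.4,2.9,0,0],[0.5,1.3,2.9,0,0]]'
python3 -m crank '[[0.5,0,0,0,0],[0.5,0,0,0,0],[0.5,0,0,0,0],[0.5,0,0,0,0],[0.5,0,0,0,0],[0.5,0,0,0,0],[0.5,0,0,0,0],[0.5,0,0,0,0],[0.5,0,0,0,0],[0.5,0,0,0,0]]'
python3 -c "
from h import *
c=wrist('w4')"
```

```text
time_s: 9.0
tool_pos: [449.8, -73.8, 188.5]
eef_rot: [2.614, -1.742, 0.0]
ft_force: [0.1, 0.1, -0.3]
finger_gap: 0.501
time_s: 10.25
tool_pos: [450.6, -72.9, 188.6]
eef_rot: [-2.614, 1.742, 0.0]
ft_force: [0.2, -0.4, 0.3]
finger_gap: 0.503
pos [450.6 -72.9 188.6] x-ang -67.34510915933804 tilt [-0.  0. -1.] q [-0.75 -0.08  0.8   2.02  0.06  1.18 -1.16] F [ 0.2 -0.4  0.3] 0.5028732437590278 10.25
```

View pics/w4.png

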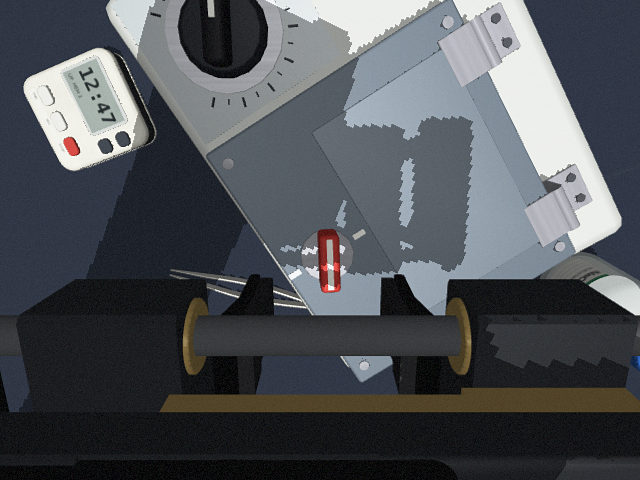

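The wrist view shows the wing at about (329,260), nearly upright in the image, and the index marks at (360,234) and (295,273).

```bash
python3 - <<'E'
from h import *
c=load("w4");g=cv2.cvtColor(c["img"],cv2.COLOR_RGB2HSV)
m=cv2.inRange(g,(0,120,70),(8,255,255))|cv2.inRange(g,(172,120,70),(180,255,255))
m[:200]=0;m[310:]=0;m[:,:290]=0;m[:,370:]=0
v,u=np.nonzero(m);P=np.float32([onplane(c,a,b,122)[:2] for a,b in zip(u,v)])
rc=cv2.minAreaRect(P);print(rc)
a,b=onplane(c,360,234,106),onplane(c,295,273,107);print("index",ang((a-b)[:2]),(a+b)/2)
a,b=onplane(c,331,240,127),onplane(c,331,288,127);print("slot",ang((a-b)[:2]),(a+b)/2)
E
```

```text
((453.5798034667969, -73.18505859375), (33.448204040527344, 10.482776641845703), 25.370515823364258)
index -35.58155499680008 [452.27593519 -72.81233504 106.5       ]
slot 22.78111426875046 [453.89077166 -74.15059483 127.        ]
```

```bash
python3 -m crank '[[0.5,0.05,-0.1,0,0],[0.5,0,0,1.5,0],[0.5,0,0,1.5,0],[0.5,0,0,1.5,0],[0.5,0,0,0.75,0],[0.3,0,0,0,0],[0.2,0,0,0,0],[0,0,0,0,0],[0,0,0,0,0],[0,0,0,0,0]]' 12
python3 -m crank '[[0,0,0,0,0],[0,0,0,0,0],[0,0,0,0,0],[0,0,0,0,0],[0,0,0,0,7],[0,0,0,0,7],[0,0,0,0,7],[0,0,0,0,7],[0,0,0,0,0],[0,0,0,0,0]]'
python3 -m crank '[[0,0,0,0,7],[0,0,0,0,7],[0,0,0,0,7],[0,0,0,0,7],[0,0,0,0,2.5],[0,0,0,0,0],[0,0,0,0,0],[0,0,0,0,0],[0,0,0,0,0],[0,0,0,0,0]]'
python3 -c "
from h import *
c=wrist('w5')
"
```

```text
time_s: 11.55
tool_pos: [452.1, -73.4, 136.3]
eef_rot: [-2.614, 1.742, -0.002]
ft_force: [1.6, -3.2, 0.4]
finger_gap: 0.119
time_s: 12.8
tool_pos: [452.0, -73.4, 136.2]
eef_rot: [-2.115, 2.323, -0.001]
ft_force: [0.9, -4.5, 1.9]
finger_gap: 0.12
time_s: 14.05
tool_pos: [451.8, -73.5, 136.2]
eef_rot: [1.429, -2.797, 0.001]
ft_force: [2.0, -5.5, 1.2]
finger_gap: 0.109
pos [451.8 -73.5 136.2] x-ang -125.86629577751447 tilt [ 0.    -0.001 -1.   ] q [-0.75  0.01  0.83  2.08 -0.01  1.05 -2.11] F [ 2.  -5.5  1.2] 0.10904028331580297 14.05
```

View pics/w5.png

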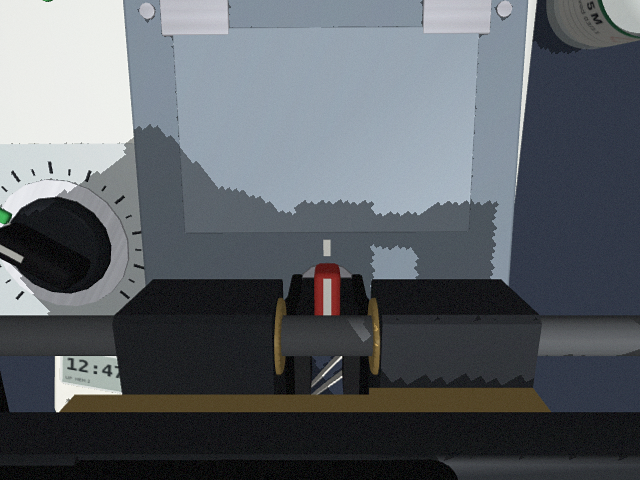

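The slot and the rear index line both sit at u≈327, so the fastener is lined up. I'll release, rise, move 45 mm to the cover's left, close, and come down close above the cover.

```bash
python3 -m crank '[[0.3,0,0,0,0],[0.4,0,0,0,0],[0.4,0,0,0,0],[0.4,0,0,-1.5,0],[0.4,0,0,-2,0],[0.4,0,0,-1.5,0],[0.2,-1.5,0,0,0],[0,-1.5,0,0,0],[0,-1.5,0,0,0],[0,0,0,0,0]]' 20
python3 -m crank '[[0,0,0,1.5,0],[0,0,0,1.5,0],[0,0,0,1.5,0],[0,0,0,0.5,0],[0,0,0,0,0],[0,0,0,0,0],[0,0,0,0,0],[0,0,0,0,0],[0,0,0,0,0],[0,0,0,0,0]]'
python3 -c "
from h import *
c=wrist('w6')
"
```

```text
time_s: 15.35
tool_pos: [478.4, -35.2, 185.4]
eef_rot: [1.432, -2.794, 0.001]
ft_force: [-0.6, 0.1, -0.0]
finger_gap: 0.05
time_s: 16.6
tool_pos: [478.1, -36.5, 136.1]
eef_rot: [-1.43, 2.797, 0.0]
ft_force: [0.4, 0.3, 0.3]
finger_gap: 0.007
pos [478.1 -36.5 136.1] x-ang -125.83958956787332 tilt [ 0.  0. -1.] q [-0.78  0.08  0.8   2.03 -0.06  1.06 -2.14] F [0.4 0.3 0.3] 0.006726039550337836 16.6
```

View pics/w6.png

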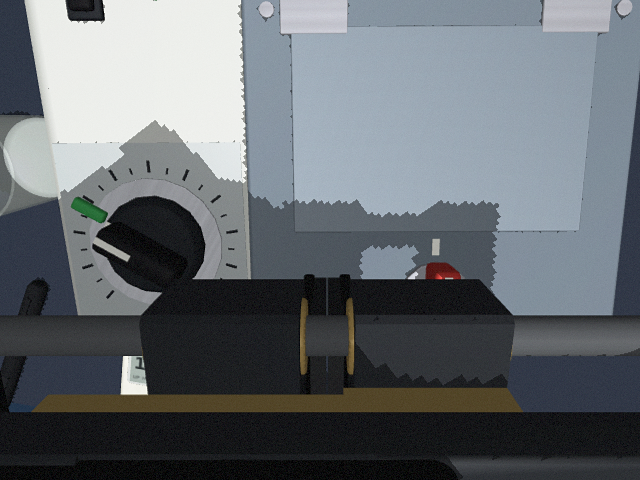

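The dial is in view with its skirt at about (155,243), the mark at (90,210) and the bar line running from (95,240) to (130,260). The bar is raised, so parallax matters, and I'll check the dial with an overlay. Red circles show the modelled pointer end and bar line at the mark angle. The fastener's top is at (440,272).

```bash
python3 - <<'E'
from h import *
c=load("w6");im=c["img"][:,:,::-1].copy()
g=cv2.cvtColor(c["img"],cv2.COLOR_RGB2HSV);m=cv2.inRange(g,(45,100,50),(85,255,255));m[:,200:]=0
v,u=np.nonzero(m);G=np.array([onplane(c,a,b,75.5)[:2] for a,b in zip(u,v)]).mean(0)
dk=(c["img"].max(2)<60).astype(np.uint8);dk[:,:90]=0;dk[:,212:]=0;dk[:190]=0;dk[279:]=0
e=cv2.fitEllipse(cv2.convexHull(max(cv2.findContours(dk,0,1)[0],key=cv2.contourArea)))
D=onplane(c,*e[0],80)[:2];print("D",D,e,"G",G,ang(G-D),ang(G-[537,23]))
D=np.array([537,23.]);d=(G-D)/np.linalg.norm(G-D)
k=4;x0,y0=50,170
o=cv2.resize(im[y0:y0+130,x0:x0+190],None,fx=k,fy=k,interpolation=cv2.INTER_CUBIC)
def P(r,z): p=proj(c,[*(D+d*r),z]);return tuple(int(q) for q in (k*(p-[x0,y0])))
cv2.circle(o,P(24,85),6,(0,0,255),1);cv2.line(o,P(-19,102),P(19,102),(0,0,255),1);cv2.circle(o,P(0,84),4,(255,0,0),1)
cv2.imwrite("pics/w6c.png",o)
E
```

```text
D [539.37058836  22.55757821] ((151.23204040527344, 242.6117401123047), (90.96600341796875, 110.06950378417969), 101.74539184570312) G [568.98879944  37.95288515] 27.465046498452732 25.05332748651009
```

View pics/w6c.png

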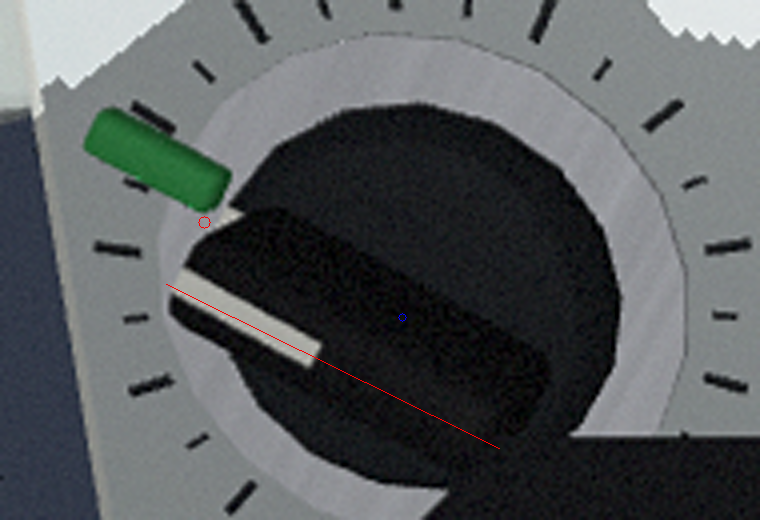

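The overlay shows the bar and pointer parallel to the mark, with the pointer end just inside it, so the dial is good. Now I'll press slowly.

```bash
python3 -m crank '[[0,0,0,0.3,0],[0,0,0,0.3,0],[0,0,0,0.3,0],[0,0,0,0.3,0],[0,0,0,0.2,0],[0,0,0,0.2,0],[0,0,0,0.1,0],[0,0,0,0,0],[0,0,0,0,0],[0,0,0,0,0]]'
```

```text
time_s: 17.9
tool_pos: [477.8, -36.3, 119.0]
eef_rot: [1.43, -2.797, -0.001]
ft_force: [-4.3, 1.9, 5.6]
finger_gap: 0.009
```

```bash
python3 -m crank '[[0,0,0,0.1,0],[0,0,0,0.1,0],[0,0,0,0.05,0],[0,0,0,0,0],[0,0,0,0,0],[0,0,0,0,0],[0,0,0,0,0],[0,0,0,0,0],[0,0,0,0,0],[0,0,0,0,0]]'
```

```text
time_s: 19.15
tool_pos: [477.8, -36.2, 116.6]
eef_rot: [1.43, -2.797, -0.001]
ft_force: [-4.1, 2.2, 7.2]
finger_gap: 0.01
```

```bash
python3 -m crank '[[0,0,0,0.05,0],[0,0,0,0,0],[0,0,0,0.05,0],[0,0,0,0,0],[0,0,0,0,0],[0,0,0,0,0],[0,0,0,0,0],[0,0,0,0,0],[0,0,0,0,0],[0,0,0,0,0]]'
```

```text
time_s: 20.4
tool_pos: [477.8, -36.2, 116.1]
eef_rot: [1.43, -2.797, -0.002]
ft_force: [-8.3, 2.3, 15.5]
finger_gap: 0.009
```

Force rose from 7 to 15.5 N over the last 0.5 mm with the tips at 94 mm, which means solid contact at home height. I'll check before handing in.

```bash
python3 - <<'E'
from h import *
from cell import imaging,status
c=imaging.camera("top");np.savez("pics/top1.npz",**c)
c0=load("top0")
Ei=np.linalg.inv(c["extrinsics"])
def hgt(c,x,y,z):
    u,v=np.round(proj(c,[*u2w(x,y),z])).astype(int);zz=c["z_map"][v-2:v+3,u-2:u+3];zz=np.median(zz[zz>0])
    return (Ei[:3,:3]@np.linalg.inv(c["K"])@[u*zz,v*zz,zz]+Ei[:3,3])[2]
for y in(-110,-95,-80,-70,-20):print(y,[round(hgt(k,-80,y,95),1) for k in(c0,c)])
cv2.imwrite("pics/top1c.png",cv2.resize(c["img"][175:325,225:425,::-1],None,fx=4,fy=4,interpolation=cv2.INTER_CUBIC))
print(status.sense()["ft_force"])
E
```

```text
-110 [np.float64(108.2), np.float64(94.4)]
-95 [np.float64(108.5), np.float64(94.3)]
-80 [np.float64(107.6), np.float64(207.3)]
-70 [np.float64(108.1), np.float64(547.3)]
-20 [np.float64(108.6), np.float64(573.4)]
[-7.50310937  2.49736399 14.25584859]
```

View pics/top1c.png

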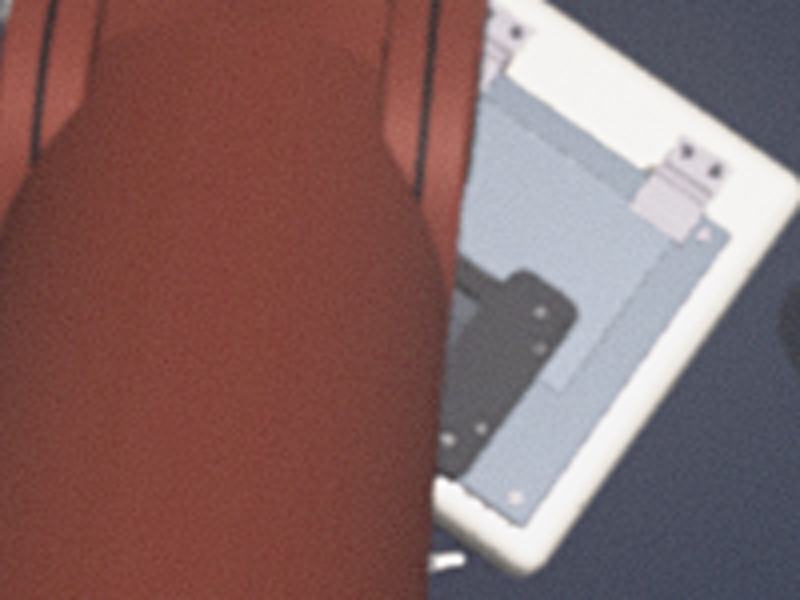

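The arm hides most of the unit. The visible right part of the cover's front has dropped from 108.2 to 94.4 mm, which is home. The press is steady at about 14 N, so I'm handing in.

```bash
python3 -c "
from cell import r,status
print(r.hand_in());s=status.sense();print(s['ft_force'],s['tool_pos'],s['time_s'])"
```

```text
the job is handed in; nothing more can be done
None
the job is handed in; nothing more can be done
```

I set the dial to the green mark, lined up the fastener with the index lines, and handed in while pressing the cover home at press_spot with closed fingertips. That was at about 20.5 s of the 72 s. Handing in reported no verdict.

**Last checks:**
- **Cover:** its front, measured by the top camera at the visible right-hand part, dropped from 108 to 94.4 mm (home is 94 mm). The pressing force was about 14–15 N vertical, with a sideways reading of about 8 N, so roughly 17 N in all.
- **Fastener:** its slot lined up with the rear index line in the wrist picture taken just before I released it. The cover then went fully down, so the pin had entered. I did not see the slot again afterwards because the arm hides it.
- **Dial:** the last wrist close-up showed the pointer within an estimated 1–2 mm of the mark. My estimates of the mark's direction differed by up to about 6° (roughly 2.5 mm at the pointer), mainly from 2–3 mm disagreements between cameras over the dial centre. I relied on the close-up view instead.
- **Bystanders:** nothing I saw suggested any were touched. I did not measure their positions again at the end.

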